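Slide the battery home in the bench charger

ROBOT

A 6-joint arm with a two-finger parallel gripper is mounted at the origin on the work surface. World frame = base frame: x ahead of the robot, y to its left, z up, the work surface at z = 0. Lengths are in mm, angles in degrees, forces in N, time in s.
With the tool pointing down it reaches from about 300 to 850 mm from the base axis. Payload 4.2 kg.
Tool frame: the origin (TCP) lies between the finger pads; the fingertips stand 22 mm ahead of it and the grasp point (between the pads) lies 3 mm ahead of it; z points along the fingers, y is the direction in which the jaws open and shut (so a half turn about z gives the same grasp; the last joint's range is limited). The gripper opens to 91 mm and grips with 3 to 60 N. Pads are 32 mm wide; open, the fingers measure 118 mm over their backs; the gripper's body (76 mm by 178 mm) begins 60 mm behind the grasp point.
Start: joints at [-69.729, 18.312, 89.639, -0, 72.044, -1.146], TCP at [209.968, -535.308, 235.976] pointing down, gripper open.
Joint ranges: [-177.97, 177.97], [-48.28, 115.42], [12.27, 149.76], [-77.06, 257.06], [2.81, 150.46], [-146.56, 146.56]. Speed limits (degrees/s): [147.25, 147.25, 180, 180, 180, 180].

INTERFACE

Orientations are given as [roll, pitch, yaw] about the fixed x, y, z axes, in that order (R = Rz(yaw) Ry(pitch) Rx(roll)).
In Python, from workcell import telemetry, cams, env gives the robot as it stands.
- The arm moves only by the shell command python3 -m inch 'ROWS' [FORCE]. ROWS is JSON, a list of rows, each an object of numbers: "x", "y", "z": the shift along the tool's x, y, z in cm; "yaw": the turn about the tool's z in units of 5 degrees (1.0 is 5 degrees); "gripper": the gripper's target within -1 to 1 (fully open at 1, half-way at 0, shut at -1). A call has 1 to 12 rows; each row shifts and turns the commanded pose from where the row before left it, along the tool's axes as they then stand; what a row does not reach is not made up. A row lasts 1/12 s, in which the tool goes at most 41.7 mm and 7.16 degrees, less where a joint would pass 70% of its speed; a pose out of reach is approached as far as the arm can. A call is refused whole if a number of a shift passes 4.17 or a number of a turn 1, either way. A call with a gripper value outside its range is refused whole. The fingers move at their own pace and stop on an object; FORCE is the grip in N (left out, the last holds). Time passes only in rows, so rows that do not move let the fingers close. It gives the time, the measured TCP pose, the force and the opening at its end, in the units of the state.
- telemetry.state(): the state, without advancing time (a new reading comes with each control period).
- cams.grab_frame(name): name is "side" or "top" or "wrist"; returns a dict with "pixels" (400x640x3 uint8, red, green, blue), "mtx" (3x3 intrinsics, pixels), "rvec" (rotation vector, rad) and "tvec" (3), from world to camera coordinates, as OpenCV has them. Camera axes: x right, y down, z forward; pixel columns grow to the right and rows downward; lengths in mm; the calibration is good to about 2 mm. A picture is of the moment at which its call begins. There is no depth.
- env.job_done(): hands the job in, once; it reports no verdict.
The state is a dict: "time_s": time; "qpos": joint angles; "qvel": joint speeds; "effort": joint torques, N m; "ee_pos": TCP position; "ee_rot": TCP orientation; "force": force on the tool from outside, world axes, zero at the start; "torque": the same for the moment, N m; "gripper_width": finger opening in mm.
Only numpy, scipy, OpenCV 4.12 (cv2) and the standard library are available. Lean on these libraries where they do the work, as an engineer would, in place of code of your own. Each camera call takes 0.05 s, during which the arm holds its last target. There are 200 camera calls.

TASK

Push the tall battery across the bench, low near its base so that it slides without tipping, in between the steel guides of the charging dock, until it stands gently up against the charger, fully home. Then press the charger's round start button all the way down and let go. Only push the battery, never lift it, and leave the other things on the bench where they are.

Things in the scene. Friction and masses are not known exactly. Their poses are not given: they have to be found in the camera images.
- battery: Heavy battery, a closed upright block 134 mm wide (its x), 90 mm deep (its y), 160 mm tall; grey cap, two small terminal posts up to 174 mm. About 2.4 kg; sliding it takes 9 to 19 N. Pushed higher than about 60 mm above the bench it tips; at 20 to 40 mm it slides. Origin: centre of its underside, on the bench; z up; y within 0.25 rad of the dock's y.
- push_face (a point): Centre line of the battery's wide face to push (its +y side, away from the dock), 30 mm above the bench, 45 mm from the battery's centre. The face is upright and 160 mm tall, so a gripper's broad body would touch it high up unless the fingertips lean forward into the push by 30 to 40 degrees.
- bay (a point): Where the battery's origin is when fully home: a point on the bench in the fixed charging dock, 45 mm in front of the charger's upright face, which is the stop. Dock axes: z up, x across, +y out of the dock's mouth (to the robot's left, within 0.2 rad). The battery starts 185 to 245 mm out along +y, up to 35 mm aside, and is pushed along -y on the bare bench.
- mouth (a point): Centre of the dock's mouth, on the bench, 125 mm from the bay along its +y. Two fixed steel guides 30 mm high, 12 mm thick: in dock y from -45 to +60 mm they run straight, 150 mm apart inside; then they flare outward at 0.4 rad to about 207 mm apart at the mouth. Battery sides meeting the flares are steered in.
- start_top (a point): Centre of the top of the charger's start button: grey, round, 32 mm in diameter, in a black round housing on top of the charger, pressed straight down; at x = -20, y = -95 mm in the dock's frame. The charger is a fixed grey box 170 mm (x) by 100 mm (y, from -145 to -45 mm), 140 mm high; battery top is 20 mm higher.
- start (a joint): Travel of the start button: 0 up, 0.006 m fully down; it springs back, 5 N at full travel.
- socket: Bystander: steel socket, 26 mm across, 38 mm high, standing beyond the dock. Origin at its underside.
- bearing: Bystander: steel ring 52 mm across, 15 mm high, lying beyond the lane of the battery. Origin at its underside.
- plug_block: Bystander: wooden block 50 x 35 x 30 mm between robot and dock. Origin at its underside.
- carb: Bystander: carburettor, about 130 x 85 mm, 62 mm high, beyond the lane. Origin at its underside.
- driver: Bystander: screwdriver lying on the bench.
- spanner: Bystander: spanner lying on the bench.
- jar: Bystander: glass jar 70 mm across, 85 mm high, standing to the robot's right. Origin at its underside.
- tub: Bystander: white open tub 120 mm across, 90 mm high, standing to the robot's left. Origin at its underside.

How it is judged:
By the outcome, as a careful person would: the job done as asked, in the order asked, and still so for the second after the job is handed in, with the robot touching nothing.
It also fails if it takes over 58 s, if anything falls off the work surface, if the arm or the gripper's body presses on something with over 40 N, if the wrist force passes 120 N, or if a joint passes its speed limit or range.

## Working session

There is one attempt and no reset: what is moved stays moved. The work goes in short steps, Python scripts to look and compute and a shell command to move; the robot and the scene stay as the last step left them, time stands still between calls to the robot, and variables do not carry over. Pictures are saved under pics/ and viewed, about 8 in all and at most 12, crops included, and the job is handed in when it is done.

```bash
mkdir -p pics; ls
python3 - <<'E'
from workcell import telemetry, cams
import cv2,numpy as np
print(telemetry.state())
for n in ("top","side"):
    f=cams.grab_frame(n); cv2.imwrite(f"pics/{n}0.png",f["pixels"][:,:,::-1]); np.savez(f"pics/{n}0.npz",**f)
    R=cv2.Rodrigues(np.array(f["rvec"]))[0]; print(n,(-R.T@np.array(f["tvec"]).ravel()).round(),R.round(2).tolist(),f["mtx"])
E
```

```text
pics
{'time_s': 0.0, 'qpos': array([-6.97286981e+01,  1.83508415e+01,  8.97065671e+01,  4.59317298e-04,
        7.20421052e+01, -1.14608932e+00]), 'qvel': array([-0.0710163 ,  0.11190693,  0.06390998,  0.10270445, -0.0452924 ,
        0.00072152]), 'effort': array([ 8.89452367e-04, -4.12459660e+01, -2.31968415e+01,  7.26185599e-02,
        4.58980550e-02, -1.61735711e-04]), 'ee_pos': array([ 209.80842258, -534.86092263,  235.12715878]), 'ee_rot': array([-1.79900515e+02, -2.42704891e-03,  2.14172471e+01]), 'force': array([0.08556965, 0.09512447, 0.97027444]), 'torque': array([-0.02629729, -0.02554492,  0.00693131]), 'gripper_width': 91.37958338153936}
top [ 296.   12. 1481.] [[-0.01, -1.0, -0.02], [-0.99, 0.01, -0.17], [0.17, 0.02, -0.99]] [[489.38117804   0.         312.58745188]
 [  0.         489.38117804 206.15397944]
 [  0.           0.           1.        ]]
side [-77. 920. 910.] [[-0.83, -0.56, 0.02], [-0.34, 0.47, -0.81], [0.44, -0.68, -0.58]] [[379.21634979   0.         318.87171207]
 [  0.         379.21634979 202.4472352 ]
 [  0.           0.           1.        ]]
```

View pics/top0.png

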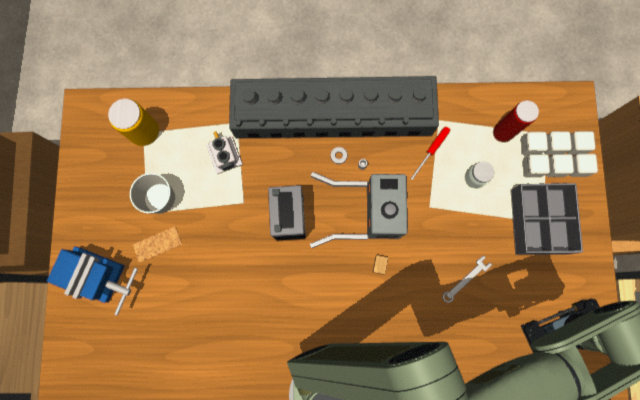

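View pics/side0.png

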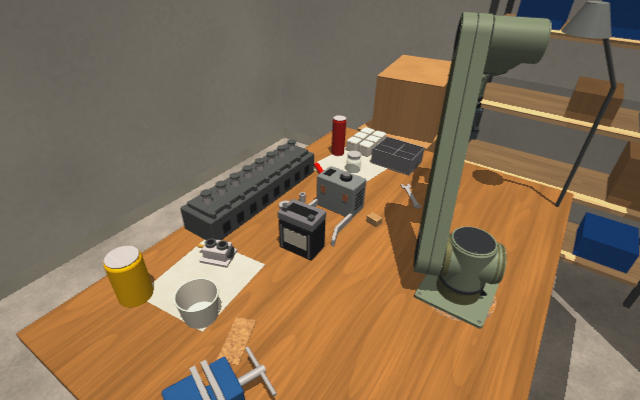

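The top view shows the charger around (388,206), its button at (390,210), and the guides with mouth ends near (312,175) and (312,245). The battery is at about (287,212), and the plug block at (380,264). The side view shows the battery's wide pushing face at (300,235) and the charger at (340,188). Next I'll enlarge a crop to pick corners.

Run:
```python
import cv2
a=cv2.imread("pics/top0.png")[155:275,255:415]
cv2.imwrite("pics/crop1.png",cv2.resize(a,None,fx=5,fy=5,interpolation=cv2.INTER_CUBIC))
```

```text
(no output)
```

View pics/crop1.png

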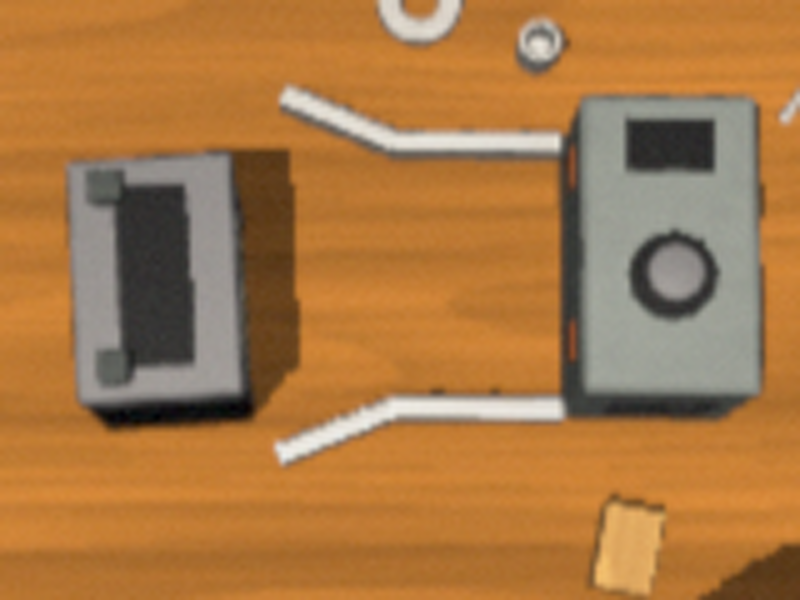

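The crop gives these corners. Charger top: (580,97), (757,97), (762,393), (582,393). Battery top: (67,163), (231,153), (248,400), (80,404). Button: (677,272). I'll cast rays through them.

```bash
cat > h.py <<'E'
import numpy as np, cv2
def cast(f,px,z):
    R=cv2.Rodrigues(np.array(f["rvec"],float))[0]; t=np.array(f["tvec"],float).ravel()
    n=cv2.undistortPoints(np.array(px,float).reshape(-1,1,2),np.array(f["mtx"]),None)[:,0]
    d=np.c_[n,np.ones(len(n))]@R; c=-R.T@t
    return c+d*((z-c[2])/d[:,2])[:,None]
def crop(p,x0=255,y0=155,s=5): return (np.array(p,float)+.5)/s-.5+[x0,y0]
E
python3 - <<'E'
from h import *
f=dict(np.load("pics/top0.npz"))
def ax(P): # P order: far-left(+y,+x), far-right, near-right, near-left
    d=(P[0]-P[1])+(P[3]-P[2]); return np.degrees(np.arctan2(d[1],d[0]))
C=cast(f,crop([(580,97),(757,97),(762,393),(582,393)]),140)
B=cast(f,crop([(67,163),(231,153),(248,400),(80,404)]),160)
for n,P in(("ch",C),("bat",B)):
    e=P[0]-P[3]; print(n,P.mean(0).round(1),"yaxis ang",ax(P).round(1),"xaxis ang",np.degrees(np.arctan2(*( (P[0]-P[3])+(P[1]-P[2]))[[1,0]])).round(1),[np.linalg.norm(P[i]-P[i-1]).round() for i in range(4)])
print("btn",cast(f,crop([(677,272)]),155).round(1))
G=cast(f,crop([(390,142),(560,143),(392,408),(562,408),(288,97),(282,453)]),30).round(1);print(G)
print("plug",cast(f,crop([(632,547)]),30).round(1))
E
```

```text
ch [ 533.5 -170.5  140. ] yaxis ang 89.5 xaxis ang -1.1 [np.float64(167.0), np.float64(99.0), np.float64(167.0), np.float64(99.0)]
bat [512.8 113.4 160. ] yaxis ang 92.0 xaxis ang 3.7 [np.float64(134.0), np.float64(91.0), np.float64(137.0), np.float64(91.0)]
btn [[ 515.  -171.7  155. ]]
[[ 617.   -18.1   30. ]
 [ 615.4 -120.9   30. ]
 [ 455.1  -17.3   30. ]
 [ 454.3 -118.3   30. ]
 [ 645.7   43.7   30. ]
 [ 428.7   48.3   30. ]]
plug [[ 371.9 -157.4   30. ]]
```

```bash
python3 -m inch; python3 -m inch '[{"yaw":1},{"yaw":1},{"yaw":1},{"yaw":1},{"yaw":1},{"yaw":1},{"yaw":1},{"yaw":1},{"yaw":1},{"yaw":1},{"yaw":1},{"yaw":1}]'; python3 -c "
from workcell import telemetry as t
s=t.state();print(s['time_s'],s['qpos'].round(1),s['ee_rot'].round(1))"
```

```text
0.1 [-69.7  18.3  89.7   0.   72.   -1.1] [-179.9   -0.    21.4]invalid input
invalid input
```

```bash
python3 -m inch '[{"x":0,"y":0,"z":0,"yaw":1,"gripper":1}]';  python3 -m inch '[{"x":0,"y":0,"z":0,"yaw":1,"gripper":1},{"x":0,"y":0,"z":0,"yaw":1,"gripper":1}]' 20
```

```text
time_s: 0.18
ee_pos: [209.8, -535.0, 235.3]
ee_rot: [-179.9, 0.0, 16.3]
force: [0.0, 0.1, -0.1]
gripper_width: 90.9
time_s: 0.35
ee_pos: [209.9, -535.0, 235.5]
ee_rot: [-179.9, 0.0, 6.2]
force: [-0.3, -0.2, -0.0]
gripper_width: 91.4
```

```bash
python3 -m inch '[{"x":0,"y":0,"z":-4,"yaw":-1,"gripper":1},{"x":0,"y":0,"z":-4,"yaw":-1,"gripper":1},{"x":0,"y":0,"z":-4,"yaw":-1,"gripper":1},{"x":0,"y":0,"z":-4,"yaw":-1,"gripper":1},{"x":0,"y":0,"z":-4,"yaw":-1,"gripper":1},{"x":0,"y":0,"z":0,"yaw":-1,"gripper":1},{"x":0,"y":0,"z":0,"yaw":-1,"gripper":1},{"x":0,"y":0,"z":0,"yaw":-1,"gripper":1},{"x":0,"y":0,"z":0,"yaw":-1,"gripper":1},{"x":0,"y":0,"z":0,"yaw":-1,"gripper":1},{"x":0,"y":0,"z":0,"yaw":-1,"gripper":1},{"x":0,"y":0,"z":0,"yaw":-1,"gripper":1}]' 
python3 -m inch '[{"x":0,"y":0,"z":0,"yaw":-1,"gripper":1},{"x":0,"y":0,"z":0,"yaw":-1,"gripper":1},{"x":0,"y":0,"z":0,"yaw":-1,"gripper":1},{"x":0,"y":0,"z":0,"yaw":-1,"gripper":1},{"x":0,"y":0,"z":0,"yaw":-0.8,"gripper":1},{"x":0,"y":-3.5,"z":0,"yaw":0,"gripper":1},{"x":0,"y":-3.5,"z":0,"yaw":0,"gripper":1},{"x":0,"y":-3.5,"z":0,"yaw":0,"gripper":1},{"x":0,"y":-3.5,"z":0,"yaw":0,"gripper":1},{"x":0,"y":-3.5,"z":0,"yaw":0,"gripper":1},{"x":0,"y":-3.5,"z":0,"yaw":0,"gripper":1}]'; python3 -c "
from workcell import telemetry as t
s=t.state();print(s['time_s'],s['qpos'].round(1),s['ee_rot'].round(1))"
```

```text
time_s: 1.35
ee_pos: [209.9, -535.2, 435.4]
ee_rot: [-180.0, -0.0, 66.7]
force: [0.2, 0.2, -0.3]
gripper_width: 91.6
time_s: 2.27
ee_pos: [-1.6, -536.4, 435.6]
ee_rot: [180.0, -0.0, 90.4]
force: [-0.3, -0.3, -0.2]
gripper_width: 91.1
2.2667 [-91.4  11.7  70.8  -0.   97.5 -91.8] [180.   -0.   90.4]
```

```bash
python3 -m inch '[{"x":0,"y":0,"z":-4,"yaw":0,"gripper":1},{"x":0,"y":0,"z":-4,"yaw":0,"gripper":1},{"x":0,"y":0,"z":-4,"yaw":0,"gripper":1},{"x":0,"y":0,"z":-4,"yaw":0,"gripper":1},{"x":0,"y":0,"z":-4,"yaw":0,"gripper":1},{"x":0,"y":0,"z":-4,"yaw":0,"gripper":1},{"x":0,"y":0,"z":-4,"yaw":0,"gripper":1}]' ; python3 -c "
from workcell import telemetry as t
s=t.state();print(s['time_s'],s['qpos'].round(1),s['ee_rot'].round(1))"
python3 -m inch '[{"x":0,"y":0,"z":-4,"yaw":0,"gripper":1},{"x":0,"y":0,"z":-4,"yaw":0,"gripper":1},{"x":0,"y":0,"z":-4,"yaw":0,"gripper":1}]' ; python3 -c "
from workcell import telemetry as t
s=t.state();print(s['time_s'],s['qpos'].round(1),s['ee_rot'].round(1))"
```

```text
time_s: 2.85
ee_pos: [-0.2, -528.4, 677.3]
ee_rot: [180.0, 0.4, 90.4]
force: [-1.1, -30.3, -5.6]
gripper_width: 91.1
2.85 [-91.3  25.3  12.2   0.  142.1 -91.7] [180.    0.4  90.4]
time_s: 3.1
ee_pos: [-0.1, -476.1, 716.8]
ee_rot: [-180.0, 3.4, 90.4]
force: [-0.4, 0.7, 0.3]
gripper_width: 91.1
3.1 [-9.140e+01  2.070e+01  1.230e+01  1.000e-01  1.436e+02 -9.170e+01] [-180.     3.4   90.4]
```

```bash
cat > st.py <<'E'
from workcell import telemetry as t
s=t.state();print(round(s['time_s'],2),'q',s['qpos'].round(1),'p',s['ee_pos'].round(1),'rot',s['ee_rot'].round(1),'F',s['force'].round(1))
E
python3 -m inch '[{"x":-4,"y":0,"z":0,"yaw":0,"gripper":1},{"x":-4,"y":0,"z":0,"yaw":0,"gripper":1},{"x":-4,"y":0,"z":0,"yaw":0,"gripper":1}]' >/dev/null; python3 st.py
python3 -m inch '[{"x":-4,"y":0,"z":0,"yaw":0,"gripper":1},{"x":-4,"y":0,"z":0,"yaw":0,"gripper":1},{"x":-4,"y":0,"z":0,"yaw":0,"gripper":1}]' >/dev/null; python3 st.py
python3 -m inch '[{"x":0,"y":0,"z":0,"yaw":0,"gripper":1}]' >/dev/null; python3 st.py
```

```text
3.35 q [-9.110e+01  2.570e+01  1.230e+01  1.000e-01  1.365e+02 -9.140e+01] p [   0.8 -563.8  674.1] rot [-180.     5.5   90.4] F [-0.2 -1.1  0.4]
3.6 q [-90.9  30.5  12.3   0.2 129.6 -91.2] p [   1.6 -644.   628.4] rot [-179.9    7.7   90.4] F [ 0.1 -0.5  0.9]
3.68 q [-90.9  30.8  12.5   0.2 129.5 -91.2] p [   1.6 -647.3  623. ] rot [-180.     7.2   90.4] F [-0.6  0.1 -1.2]
```

```bash
python3 -m inch '[{"x":-2,"y":0,"z":-3.5,"yaw":0,"gripper":1},{"x":-2,"y":0,"z":-3.5,"yaw":0,"gripper":1},{"x":-2,"y":0,"z":-3.5,"yaw":0,"gripper":1},{"x":-2,"y":0,"z":-3.5,"yaw":0,"gripper":1}]' >/dev/null; python3 st.py
python3 -m inch '[{"x":-4,"y":0,"z":-4,"yaw":0,"gripper":1},{"x":-4,"y":0,"z":-4,"yaw":0,"gripper":1},{"x":-4,"y":0,"z":-4,"yaw":0,"gripper":1},{"x":-4,"y":0,"z":-4,"yaw":0,"gripper":1}]' >/dev/null; python3 st.py
```

```text
4.02 q [-91.   26.9  12.3   0.3 128.2 -91.2] p [   1.9 -619.6  668.8] rot [-179.9   12.6   90.4] F [-0.1 -0.8  0.5]
4.35 q [-91.   25.8  12.3   0.4 124.2 -91.1] p [   2.4 -630.1  687.3] rot [-179.9   17.8   90.4] F [-0.8 -0.3  0.5]
```

```bash
python3 -m inch '[{"x":-4,"y":0,"z":-4,"yaw":0,"gripper":1},{"x":-4,"y":0,"z":-4,"yaw":0,"gripper":1},{"x":-4,"y":0,"z":-4,"yaw":0,"gripper":1},{"x":-4,"y":0,"z":-4,"yaw":0,"gripper":1},{"x":-4,"y":0,"z":-4,"yaw":0,"gripper":1},{"x":-4,"y":0,"z":-4,"yaw":0,"gripper":1},{"x":-4,"y":0,"z":-4,"yaw":0,"gripper":1},{"x":-4,"y":0,"z":-4,"yaw":0,"gripper":1}]' >/dev/null; python3 st.py
python3 -m inch '[{"x":-3,"y":0,"z":-4,"yaw":0,"gripper":1},{"x":-3,"y":0,"z":-4,"yaw":0,"gripper":1},{"x":-3,"y":0,"z":-4,"yaw":0,"gripper":1},{"x":-3,"y":0,"z":-4,"yaw":0,"gripper":1},{"x":0,"y":0,"z":0,"yaw":0,"gripper":1}]' >/dev/null; python3 st.py
```

```text
5.02 q [-91.1  21.1  12.3   0.7 117.5 -91. ] p [   3.1 -616.6  752.5] rot [-179.9   29.1   90.5] F [ 1.1  0.3 -0.8]
5.43 q [-91.3  16.7  12.3   0.9 116.1 -91. ] p [   3.3 -573.6  802.6] rot [-179.8   34.9   90.5] F [-0.3  1.2  0.6]
```

```bash
python3 -m inch '[{"x":2.5,"y":2.7,"z":1.5,"yaw":0,"gripper":1},{"x":2.5,"y":2.7,"z":1.5,"yaw":0,"gripper":1},{"x":2.5,"y":2.7,"z":1.5,"yaw":0,"gripper":1},{"x":2.5,"y":2.7,"z":1.5,"yaw":0,"gripper":1},{"x":2.5,"y":2.7,"z":1.5,"yaw":0,"gripper":1},{"x":2.5,"y":2.7,"z":1.5,"yaw":0,"gripper":1}]' >/dev/null; python3 st.py
python3 -m inch '[{"x":2.5,"y":2.7,"z":1.5,"yaw":0,"gripper":1},{"x":2.5,"y":2.7,"z":1.5,"yaw":0,"gripper":1},{"x":2.5,"y":2.7,"z":1.5,"yaw":0,"gripper":1},{"x":2.5,"y":2.7,"z":1.5,"yaw":0,"gripper":1},{"x":2.5,"y":2.7,"z":1.5,"yaw":0,"gripper":1},{"x":2.5,"y":2.7,"z":1.5,"yaw":0,"gripper":1},{"x":2.5,"y":2.7,"z":1.5,"yaw":0,"gripper":1}]' >/dev/null; python3 st.py
```

```text
5.93 q [-67.2  -1.1  62.2 -12.6  86.5 -70.4] p [ 153.2 -510.6  652.9] rot [-180.    34.5   90.3] F [ 0.6 -0.4  0.6]
6.52 q [-37.5   0.3  87.1 -28.1  71.9 -34. ] p [ 342.  -425.   467.2] rot [-180.    34.5   90.4] F [ 0.2 -0.6 -0.4]
```

```bash
python3 -m inch '[{"x":3,"y":1,"z":-2.1,"yaw":0,"gripper":1},{"x":3,"y":1,"z":-2.1,"yaw":0,"gripper":1},{"x":3,"y":1,"z":-2.1,"yaw":0,"gripper":1},{"x":3,"y":1,"z":-2.1,"yaw":0,"gripper":1},{"x":3,"y":1,"z":-2.1,"yaw":0,"gripper":1},{"x":3,"y":1,"z":-2.1,"yaw":0,"gripper":1},{"x":3,"y":1,"z":-2.1,"yaw":0,"gripper":1},{"x":3,"y":1,"z":-2.1,"yaw":0,"gripper":1},{"x":3,"y":1,"z":-2.1,"yaw":0,"gripper":1}]' >/dev/null; python3 st.py
python3 -m inch '[{"x":3,"y":1,"z":-2.1,"yaw":0,"gripper":1},{"x":3,"y":1,"z":-2.1,"yaw":0,"gripper":1},{"x":3,"y":1,"z":-2.1,"yaw":0,"gripper":1},{"x":3,"y":1,"z":-2.1,"yaw":0,"gripper":1},{"x":3,"y":1,"z":-2.1,"yaw":0,"gripper":1},{"x":3,"y":1,"z":-2.1,"yaw":0,"gripper":1},{"x":3,"y":1,"z":-2.1,"yaw":0,"gripper":1},{"x":3,"y":1,"z":-2.1,"yaw":0,"gripper":1},{"x":3,"y":1,"z":-2.1,"yaw":0,"gripper":1}]' >/dev/null; python3 st.py
```

```text
7.27 q [  9.5   1.8  85.  -34.3  97.8   5.8] p [429.2 -94.1 471.3] rot [-180.    34.5   90.4] F [ 1.2 -1.4 -0.3]
8.02 q [ 37.7  24.7  54.3 -31.2 119.6  26.1] p [517.6 235.9 473.7] rot [-180.    34.5   90.4] F [1.  0.9 0.7]
```

```bash
python3 -m inch '[{"x":2.06,"y":0,"z":3,"yaw":0,"gripper":1},{"x":2.06,"y":0,"z":3,"yaw":0,"gripper":1},{"x":2.06,"y":0,"z":3,"yaw":0,"gripper":1},{"x":2.06,"y":0,"z":3,"yaw":0,"gripper":1},{"x":2.06,"y":0,"z":3,"yaw":0,"gripper":1},{"x":2.06,"y":0,"z":3,"yaw":0,"gripper":1},{"x":2.06,"y":0,"z":3,"yaw":0,"gripper":1},{"x":2.06,"y":0,"z":3,"yaw":0,"gripper":1},{"x":2.06,"y":0,"z":3,"yaw":0,"gripper":1},{"x":2.06,"y":0,"z":3,"yaw":0,"gripper":1},{"x":1.2,"y":0,"z":1.75,"yaw":0,"gripper":1},{"x":0,"y":-0.5,"z":0,"yaw":0,"gripper":1}]' >/dev/null; python3 st.py
```

```text
9.02 q [ 37.8  35.7  92.8 -27.4  76.4  49.9] p [510.2 232.4  84.1] rot [-179.4   34.7   90.6] F [-0.7  0.5 -0.1]
```

```bash
python3 -m inch '[{"x":0.6,"y":0,"z":1.7,"yaw":0,"gripper":1},{"x":0.6,"y":0,"z":1.7,"yaw":0,"gripper":1},{"x":-0.6,"y":0,"z":1.2,"yaw":0,"gripper":1},{"x":-0.8,"y":0,"z":1.1,"yaw":0,"gripper":1},{"x":0,"y":0,"z":0,"yaw":0,"gripper":1},{"x":0,"y":0,"z":0,"yaw":0,"gripper":1}]' >/dev/null; python3 st.py
python3 - <<'E'
from workcell import cams
import cv2,numpy as np
f=cams.grab_frame("side");g=cams.grab_frame("top")
a=cv2.resize(f["pixels"][130:300,210:430,::-1],(600,464));b=cv2.resize(g["pixels"][140:290,180:420,::-1],None,fx=2.5,fy=2.5)
cv2.imwrite("pics/s1.png",a);cv2.imwrite("pics/t1.png",b)
E
```

```text
9.52 q [ 35.3  37.   97.6 -29.6  69.7  51.6] p [512.6 199.6  44.2] rot [180.   34.4  90.2] F [0.6 0.9 0.6]
```

View pics/s1.png

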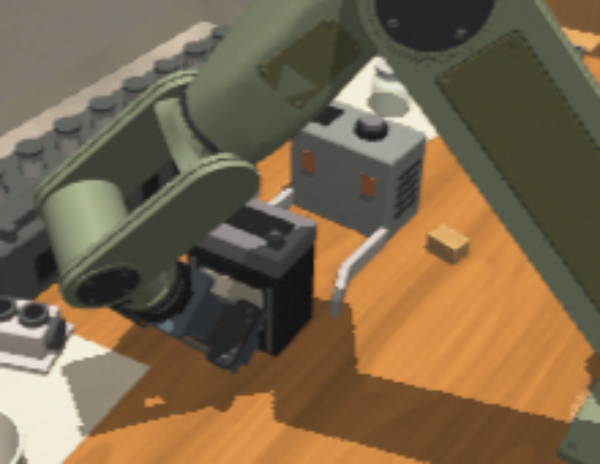

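The view shows the leaning gripper just behind the battery's wide face, with the fingers low at about (240,345) and the wrist clear of the battery top. Next I'll make contact.

```bash
python3 -m inch '[{"x":-0.5,"y":0,"z":0.65,"yaw":0,"gripper":1},{"x":-0.5,"y":0,"z":0.65,"yaw":0,"gripper":1},{"x":-0.33,"y":0,"z":0.25,"yaw":0,"gripper":1}]' >/dev/null; python3 st.py
python3 -m inch '[{"x":-0.33,"y":0,"z":0.23,"yaw":0,"gripper":1},{"x":-0.33,"y":0,"z":0.23,"yaw":0,"gripper":1}]' >/dev/null; python3 st.py
python3 -m inch '[{"x":-0.33,"y":0,"z":0.23,"yaw":0,"gripper":1},{"x":-0.33,"y":0,"z":0.23,"yaw":0,"gripper":1},{"x":-0.33,"y":0,"z":0.23,"yaw":0,"gripper":1}]' >/dev/null; python3 st.py
```

```text
9.87 q [ 34.   36.6  99.3 -30.5  67.4  51.4] p [515.  183.4  38.4] rot [179.6  34.   90.3] F [-0.5 17.1  7.9]
10.03 q [ 33.4  36.3  99.9 -30.7  66.8  51.3] p [515.3 177.4  38.5] rot [179.4  33.8  90.1] F [-0.1 16.   5.7]
10.28 q [ 32.5  35.9 100.8 -31.3  66.   51. ] p [515.4 165.3  38.4] rot [179.4  33.8  90.1] F [-1.4 16.6  7.1]
```

```bash
python3 -m inch '[{"x":-0.5,"y":0.2,"z":0.34,"yaw":0,"gripper":1},{"x":-0.5,"y":0.25,"z":0.34,"yaw":0,"gripper":1},{"x":-0.5,"y":0.25,"z":0.34,"yaw":0,"gripper":1},{"x":-0.5,"y":0.25,"z":0.34,"yaw":0,"gripper":1},{"x":-0.5,"y":0.25,"z":0.34,"yaw":0,"gripper":1}]' >/dev/null; python3 st.py
python3 - <<'E'
from workcell import cams
import cv2,numpy as np
g=cams.grab_frame("top");np.savez("pics/t2.npz",**g)
cv2.imwrite("pics/t2.png",cv2.resize(g["pixels"][155:275,255:415,::-1],None,fx=5,fy=5,interpolation=cv2.INTER_CUBIC))
E
```

```text
10.7 q [ 29.5  35.5 101.8 -32.7  64.8  49.4] p [524.5 133.7  38.2] rot [179.8  34.   90.1] F [-6.9 16.5  6.8]
```

View pics/t2.png

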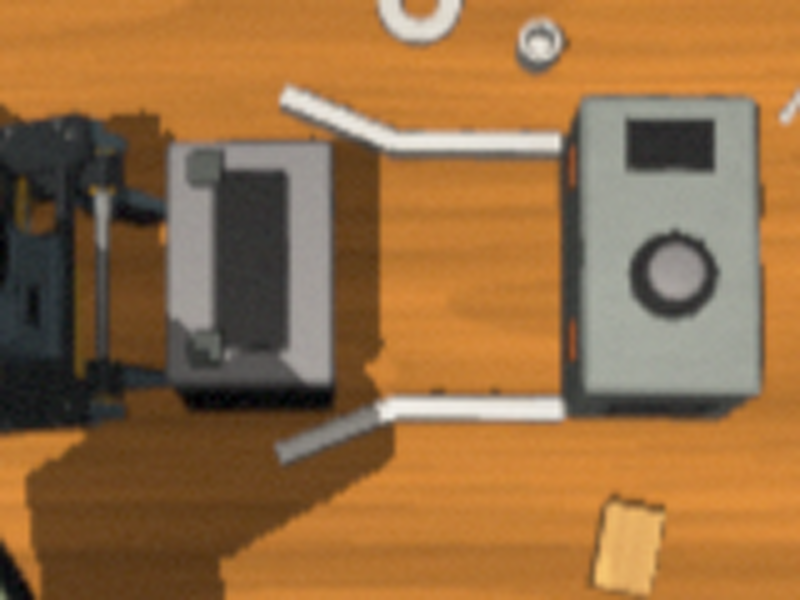

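The battery is now square to the dock, with its top corners at (167,142), (331,142), (331,385) and (170,385). Both fingers are on its face. Next I'll measure the remaining lateral offset.

Run:
```python
from h import *
f=dict(np.load("pics/t2.npz"))
print(cast(f,crop([(167,142),(331,142),(331,385),(170,385)]),160).mean(0))
```

```text
[521.46528211  62.27740373 160.        ]
```

```bash
python3 -m inch '[{"x":-0.41,"y":0.2,"z":0.28,"yaw":0,"gripper":1},{"x":-0.41,"y":0.2,"z":0.28,"yaw":0,"gripper":1},{"x":-0.41,"y":0.2,"z":0.28,"yaw":0,"gripper":1}]' >/dev/null; python3 st.py
python3 -m inch '[{"x":-0.41,"y":0.2,"z":0.28,"yaw":0,"gripper":1},{"x":-0.41,"y":0.2,"z":0.28,"yaw":0,"gripper":1},{"x":-0.41,"y":0.2,"z":0.28,"yaw":0,"gripper":1}]' >/dev/null; python3 st.py
python3 -m inch '[{"x":-0.41,"y":0.15,"z":0.28,"yaw":0,"gripper":1},{"x":-0.41,"y":0,"z":0.28,"yaw":0,"gripper":1},{"x":-0.41,"y":0,"z":0.28,"yaw":0,"gripper":1},{"x":-0.41,"y":0,"z":0.28,"yaw":0,"gripper":1}]' >/dev/null; python3 st.py
python3 - <<'E'
from workcell import cams
import cv2,numpy as np
g=cams.grab_frame("top");np.savez("pics/t3.npz",**g)
cv2.imwrite("pics/t3.png",cv2.resize(g["pixels"][155:275,255:415,::-1],None,fx=5,fy=5,interpolation=cv2.INTER_CUBIC))
E
```

```text
11.0 q [ 28.   35.4 102.2 -33.4  64.1  48.6] p [530.1 118.6  38.1] rot [179.9  34.   90.1] F [-6.5 15.6  6.8]
11.25 q [ 26.4  35.3 102.5 -34.1  63.5  47.7] p [536.  103.5  38. ] rot [179.9  34.   90.1] F [-6.6 15.5  7.4]
11.58 q [ 24.7  34.8 103.4 -35.3  62.1  47. ] p [539.7  84.3  38.2] rot [179.7  34.   90.1] F [-1.3 15.9  4.4]
```

View pics/t3.png

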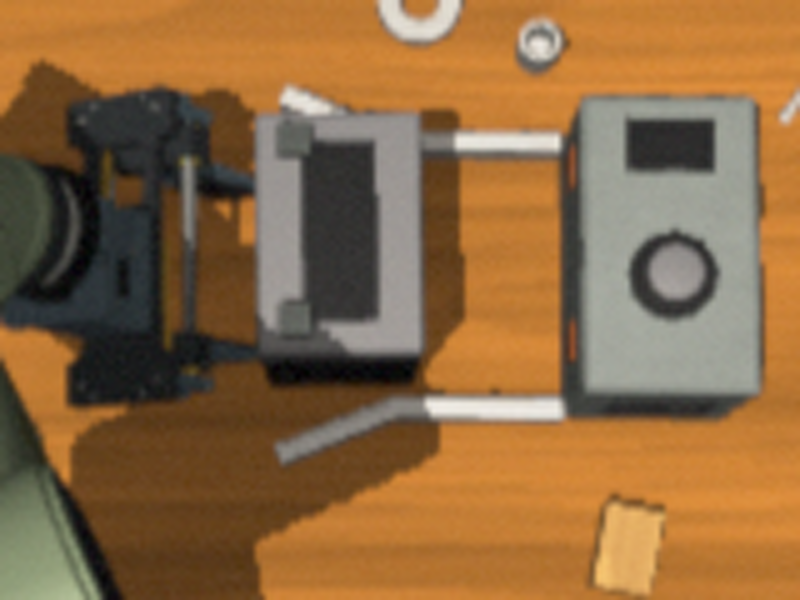

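The battery has entered the guides square, with its top corners from (256,114) to (423,355), and looks about centred. I'll push straight in and slow down near the end.

```bash
python3 - <<'E'
from h import *
f=dict(np.load("pics/t3.npz"))
print(cast(f,crop([(256,114),(421,114),(423,355),(262,355)]),160).mean(0))
E
python3 -m inch '[{"x":-0.41,"y":0,"z":0.28,"yaw":0,"gripper":1},{"x":-0.41,"y":0,"z":0.28,"yaw":0,"gripper":1},{"x":-0.41,"y":0,"z":0.28,"yaw":0,"gripper":1},{"x":-0.41,"y":0,"z":0.28,"yaw":0,"gripper":1},{"x":-0.41,"y":0,"z":0.28,"yaw":0,"gripper":1},{"x":-0.41,"y":0,"z":0.28,"yaw":0,"gripper":1}]' >/dev/null; python3 st.py
python3 -m inch '[{"x":-0.41,"y":0,"z":0.28,"yaw":0,"gripper":1},{"x":-0.41,"y":0,"z":0.28,"yaw":0,"gripper":1},{"x":-0.41,"y":0,"z":0.28,"yaw":0,"gripper":1},{"x":-0.41,"y":0,"z":0.28,"yaw":0,"gripper":1},{"x":-0.41,"y":0,"z":0.28,"yaw":0,"gripper":1},{"x":-0.41,"y":0,"z":0.28,"yaw":0,"gripper":1},{"x":-0.41,"y":0,"z":0.28,"yaw":0,"gripper":1}]' >/dev/null; python3 st.py
```

```text
[537.16153311  12.41776537 160.        ]
12.13 q [ 22.   34.1 105.2 -36.9  60.2  46. ] p [540.7  54.5  38.2] rot [179.6  34.   90.2] F [-0.6 16.4  4. ]
12.72 q [ 18.7  33.3 107.  -38.8  58.1  44.8] p [540.9  19.4  38.2] rot [179.6  34.   90.2] F [-1.1 14.1  3.8]
```

```bash
python3 -m inch '[{"x":-0.2,"y":0,"z":0.135,"yaw":0,"gripper":1},{"x":-0.2,"y":0,"z":0.135,"yaw":0,"gripper":1},{"x":-0.2,"y":0,"z":0.135,"yaw":0,"gripper":1},{"x":-0.2,"y":0,"z":0.135,"yaw":0,"gripper":1},{"x":-0.2,"y":0,"z":0.135,"yaw":0,"gripper":1},{"x":-0.2,"y":0,"z":0.135,"yaw":0,"gripper":1},{"x":-0.12,"y":0,"z":0.08,"yaw":0,"gripper":1}]' >/dev/null; python3 st.py
python3 -m inch '[{"x":-0.1,"y":0,"z":0.07,"yaw":0,"gripper":1},{"x":-0.1,"y":0,"z":0.07,"yaw":0,"gripper":1}]' >/dev/null; python3 st.py
```

```text
13.3 q [ 17.2  33.  107.7 -39.7  57.2  44.2] p [540.8   3.3  38.2] rot [179.6  34.   90.2] F [-0.5 14.3  3.5]
13.47 q [ 17.   32.9 107.8 -39.8  57.1  44.2] p [540.9   1.   38.2] rot [179.6  34.   90.2] F [ 0.1 14.7  4.2]
```

```bash
python3 -m inch '[{"x":-0.1,"y":0,"z":0.07,"yaw":0,"gripper":1},{"x":-0.1,"y":0,"z":0.07,"yaw":0,"gripper":1}]' >/dev/null; python3 st.py
```

```text
13.63 q [ 16.8  32.9 107.9 -39.9  56.9  44.1] p [540.9  -1.4  38.2] rot [179.6  34.   90.2] F [-0.3 14.4  4.3]
```

```bash
python3 -m inch '[{"x":-0.08,"y":0,"z":0.055,"yaw":0,"gripper":1},{"x":-0.08,"y":0,"z":0.055,"yaw":0,"gripper":1}]' >/dev/null; python3 st.py;  python3 -m inch '[{"x":-0.08,"y":0,"z":0.055,"yaw":0,"gripper":1}]' >/dev/null; python3 st.py
```

```text
13.8 q [ 16.6  32.8 107.9 -39.9  56.8  44. ] p [541.   -2.5  38.2] rot [179.5  33.9  90.1] F [-2.3 21.5  7.6]
13.88 q [ 16.6  32.8 108.  -39.9  56.7  44. ] p [541.1  -2.7  38.2] rot [179.5  33.8  90.1] F [-3.9 24.5  8.4]
```

```bash
python3 -m inch '[{"x":-0.08,"y":0,"z":0.055,"yaw":0,"gripper":1}]' >/dev/null; python3 st.py
```

```text
13.97 q [ 16.5  32.8 108.  -39.9  56.6  43.9] p [541.2  -2.9  38.2] rot [179.5  33.7  90. ] F [-3.1 29.3 10.6]
```

The battery has met the stop: TCP y stalled at -2.9 (predicted -4) and the force rose to 29 N. I'll back off and check.

```bash
python3 -m inch '[{"x":0.4,"y":0,"z":-0.28,"yaw":0,"gripper":1},{"x":1,"y":0,"z":-0.68,"yaw":0,"gripper":1},{"x":2,"y":0,"z":-1.36,"yaw":0,"gripper":1},{"x":2.4,"y":0,"z":-1.6,"yaw":0,"gripper":1},{"x":1,"y":0,"z":-0.68,"yaw":0,"gripper":1},{"x":0,"y":0,"z":0,"yaw":0,"gripper":1}]' >/dev/null; python3 st.py
python3 - <<'E'
from workcell import cams
import cv2,numpy as np
g=cams.grab_frame("top");np.savez("pics/t4.npz",**g)
cv2.imwrite("pics/t4.png",cv2.resize(g["pixels"][165:255,310:420,::-1],None,fx=7,fy=6.6,interpolation=cv2.INTER_CUBIC) if 0 else cv2.resize(g["pixels"][165:250,310:420,::-1],None,fx=7,fy=7,interpolation=cv2.INTER_CUBIC))
E
```

```text
14.47 q [ 24.1  34.8 104.  -36.   61.9  46.8] p [538.8  75.2  37.5] rot [-180.    34.5   90.5] F [ 0.5  0.1 -0.4]
```

View pics/t4.png

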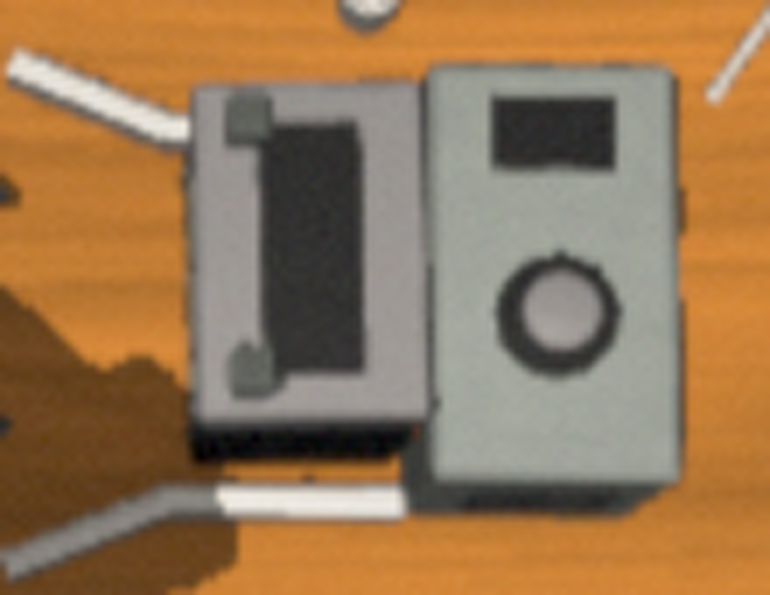

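The battery stands against the charger, but there's a slight wedge of dark gap on the far (+x) side near (425,100). With the fingers shut, I'll give one gentle low nudge on the +x half to seat it flush.

```bash
python3 -m inch '[{"x":-0.82,"y":0.4,"z":0.57,"yaw":0,"gripper":-1},{"x":-0.82,"y":0.4,"z":0.57,"yaw":0,"gripper":-1},{"x":-0.82,"y":0.4,"z":0.57,"yaw":0,"gripper":-1},{"x":-0.82,"y":0.4,"z":0.57,"yaw":0,"gripper":-1},{"x":-0.82,"y":0.4,"z":0.57,"yaw":0,"gripper":-1},{"x":-0.82,"y":0.4,"z":0.57,"yaw":0,"gripper":-1},{"x":-0.4,"y":0.4,"z":0.28,"yaw":0,"gripper":-1},{"x":0,"y":0,"z":0,"yaw":0,"gripper":-1},{"x":0,"y":0,"z":0,"yaw":0,"gripper":-1},{"x":0,"y":0,"z":0,"yaw":0,"gripper":-1}]' ; python3 st.py
```

```text
time_s: 15.35
ee_pos: [566.7, 8.6, 37.2]
ee_rot: [-179.9, 34.5, 90.3]
force: [-0.2, -0.9, -0.8]
gripper_width: 27.4
15.35 q [ 17.1  34.9 103.7 -39.   59.3  42.6] p [566.7   8.6  37.2] rot [-179.9   34.5   90.3] F [-0.2 -0.9 -0.8]
```

```bash
python3 -m inch '[{"x":-0.3,"y":0,"z":0.2,"yaw":0,"gripper":-1},{"x":-0.3,"y":0,"z":0.2,"yaw":0,"gripper":-1},{"x":-0.2,"y":0,"z":0.135,"yaw":0,"gripper":-1},{"x":-0.08,"y":0,"z":0.055,"yaw":0,"gripper":-1}]' ; python3 st.py;python3 -m inch '[{"x":-0.08,"y":0,"z":0.055,"yaw":0,"gripper":-1}]' >/dev/null; python3 st.py
```

```text
time_s: 15.68
ee_pos: [566.9, -1.5, 37.2]
ee_rot: [180.0, 34.4, 90.3]
force: [-0.7, 4.7, 0.6]
gripper_width: 2.0
15.68 q [ 16.1  34.7 104.1 -39.5  58.6  42.2] p [566.9  -1.5  37.2] rot [180.   34.4  90.3] F [-0.7  4.7  0.6]
15.77 q [ 16.1  34.7 104.2 -39.5  58.5  42.2] p [567.3  -1.8  37.2] rot [179.9  34.3  90.3] F [-1.1  8.3  1.8]
```

```bash
python3 -m inch '[{"x":-0.08,"y":0,"z":0.055,"yaw":0,"gripper":-1}]' >/dev/null; python3 st.py
```

```text
15.85 q [ 16.   34.7 104.2 -39.5  58.5  42.1] p [567.3  -2.1  37.1] rot [179.9  34.2  90.2] F [-1.8 11.8  3.7]
```

```bash
python3 -m inch '[{"x":-0.08,"y":0,"z":0.055,"yaw":0,"gripper":-1},{"x":-0.08,"y":0,"z":0.055,"yaw":0,"gripper":-1}]' >/dev/null; python3 st.py; python3 -m inch '[{"x":-0.08,"y":0,"z":0.055,"yaw":0,"gripper":-1}]' >/dev/null; python3 st.py
```

```text
16.02 q [ 15.9  34.6 104.2 -39.5  58.3  42. ] p [567.6  -2.6  37.2] rot [179.8  34.1  90.2] F [-2.7 13.1  3.9]
16.1 q [ 15.8  34.6 104.2 -39.5  58.2  42. ] p [568.1  -3.4  37.2] rot [179.7  34.1  90.2] F [-0.7 14.3  2. ]
```

```bash
python3 -m inch '[{"x":-0.08,"y":0,"z":0.055,"yaw":0,"gripper":-1}]' >/dev/null; python3 st.py; python3 -m inch '[{"x":-0.08,"y":0,"z":0.055,"yaw":0,"gripper":-1}]' >/dev/null; python3 st.py
```

```text
16.18 q [ 15.7  34.6 104.3 -39.6  58.1  42. ] p [568.4  -4.2  37.2] rot [179.7  34.1  90.2] F [-0.9 15.5  3.6]
16.27 q [ 15.7  34.6 104.3 -39.6  58.   41.9] p [568.5  -4.5  37.2] rot [179.6  34.   90.1] F [-2.4 20.1  6.7]
```

```bash
python3 -m inch '[{"x":-0.08,"y":0,"z":0.055,"yaw":0,"gripper":-1}]' >/dev/null; python3 st.py
```

```text
16.35 q [ 15.6  34.5 104.3 -39.5  57.9  41.9] p [568.6  -4.6  37.2] rot [179.6  33.9  90.1] F [-3.3 24.1  7.8]
```

```bash
python3 -m inch '[{"x":0.5,"y":0,"z":-0.35,"yaw":0,"gripper":-1},{"x":1.5,"y":0,"z":-1.05,"yaw":0,"gripper":-1},{"x":2,"y":0,"z":-1.35,"yaw":0,"gripper":-1},{"x":1,"y":0,"z":-0.68,"yaw":0,"gripper":-1},{"x":-1.5,"y":0,"z":-2.2,"yaw":0,"gripper":-1},{"x":-2.1,"y":0,"z":-3.1,"yaw":0,"gripper":-1},{"x":-2.1,"y":0,"z":-3.1,"yaw":0,"gripper":-1},{"x":-2.1,"y":0,"z":-3.1,"yaw":0,"gripper":-1},{"x":-2.1,"y":0,"z":-3.1,"yaw":0,"gripper":-1},{"x":-2.1,"y":0,"z":-3.1,"yaw":0,"gripper":-1},{"x":-2.1,"y":0,"z":-3.1,"yaw":0,"gripper":-1},{"x":-1.1,"y":0,"z":-1.6,"yaw":0,"gripper":-1}]' >/dev/null; python3 st.py
```

```text
17.35 q [ 21.   20.8  82.7 -32.1  89.9  24.8] p [567.3  51.9 313.1] rot [179.6  34.5  90.1] F [ 0.4  0.4 -0.2]
```

```bash
python3 -m inch '[{"x":-1.6,"y":-0.5,"z":1.1,"yaw":0,"gripper":-1},{"x":-2.6,"y":-0.75,"z":1.8,"yaw":0,"gripper":-1},{"x":-2.6,"y":-0.75,"z":1.8,"yaw":0,"gripper":-1},{"x":-2.6,"y":-0.75,"z":1.8,"yaw":0,"gripper":-1},{"x":-2.6,"y":-0.75,"z":1.8,"yaw":0,"gripper":-1},{"x":-2.6,"y":-0.75,"z":1.8,"yaw":0,"gripper":-1},{"x":-2.6,"y":-0.75,"z":1.8,"yaw":0,"gripper":-1},{"x":-1.2,"y":-0.3,"z":0.7,"yaw":0,"gripper":-1},{"x":0,"y":0,"z":0,"yaw":0,"gripper":-1},{"x":0,"y":0,"z":0,"yaw":0,"gripper":-1}]' >/dev/null; python3 st.py
```

```text
18.18 q [ -0.6  12.1  95.7 -35.9  75.    9.7] p [ 514.2 -171.7  308.5] rot [-179.9   34.5   90.2] F [0.8 0.6 0.1]
```

```bash
python3 -m inch '[{"x":1.7,"y":0,"z":2.5,"yaw":0,"gripper":-1},{"x":2,"y":0,"z":2.9,"yaw":0,"gripper":-1},{"x":1.7,"y":0,"z":2.5,"yaw":0,"gripper":-1},{"x":0.7,"y":0,"z":1,"yaw":0,"gripper":-1},{"x":0,"y":0,"z":0,"yaw":0,"gripper":-1},{"x":0,"y":0,"z":0,"yaw":0,"gripper":-1}]' >/dev/null; python3 st.py
python3 - <<'E'
from workcell import cams
import cv2,numpy as np
f=cams.grab_frame("side");g=cams.grab_frame("wrist")
a=cv2.resize(f["pixels"][130:280,260:420,::-1],None,fx=3,fy=3,interpolation=cv2.INTER_CUBIC);b=cv2.resize(g["pixels"][:,:,::-1],(310,194))
c=np.zeros((450,790,3),np.uint8);c[:,:480]=a;c[:194,480:]=b
cv2.imwrite("pics/s5.png",c)
E
```

```text
18.68 q [ -0.5  17.4 105.2 -39.4  63.3  19.2] p [ 515.6 -170.6  201. ] rot [-179.9   34.5   90.4] F [0.8 0.3 0.1]
```

View pics/s5.png

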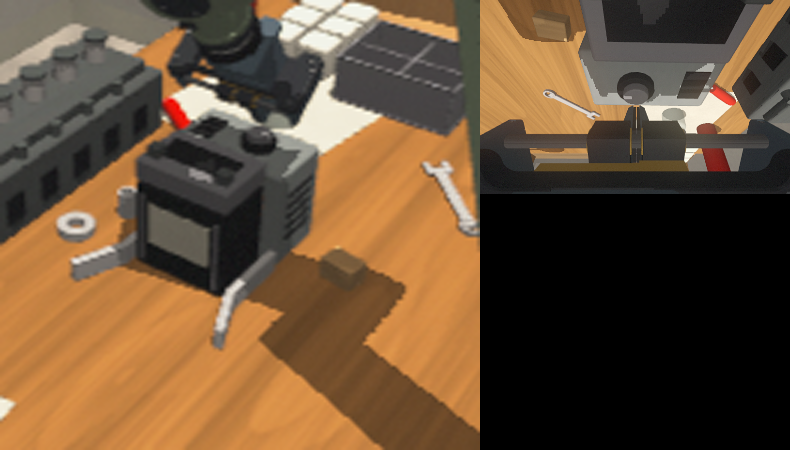

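The battery sits flush against the charger, square between the guides. In the wrist inset, the shut fingers at (636,115) line up with the button at (635,88). Now I'll press down slowly.

```bash
python3 -m inch '[{"x":0.4,"y":-0.05,"z":0.6,"yaw":0,"gripper":-1},{"x":0.4,"y":-0.05,"z":0.6,"yaw":0,"gripper":-1},{"x":0.2,"y":0,"z":0.25,"yaw":0,"gripper":-1}]' >/dev/null; python3 st.py; python3 -m inch '[{"x":0.11,"y":0,"z":0.165,"yaw":0,"gripper":-1},{"x":0.11,"y":0,"z":0.165,"yaw":0,"gripper":-1}]' >/dev/null; python3 st.py
```

```text
19.03 q [ -0.6  18.3 106.7 -40.3  61.2  21.1] p [ 514.8 -171.3  183.5] rot [179.8  34.5  90.3] F [ 1.1 -0.2  4.6]
19.2 q [ -0.5  18.5 106.8 -40.6  61.1  21.5] p [ 515.1 -171.6  182.3] rot [179.8  34.7  90.2] F [-3.4  9.9 26.4]
```

```bash
python3 -m inch '[{"x":0.11,"y":0,"z":0.165,"yaw":0,"gripper":-1}]' >/dev/null; python3 st.py; python3 -m inch '[{"x":0.11,"y":0,"z":0.165,"yaw":0,"gripper":-1}]' >/dev/null; python3 st.py
```

```text
19.28 q [ -0.5  18.5 106.9 -40.7  61.   21.7] p [ 515.2 -171.7  182. ] rot [179.7  34.8  90.1] F [-7.5 13.7 34.9]
19.37 q [ -0.5  18.5 107.  -40.8  61.   21.9] p [ 515.2 -171.8  181.7] rot [179.6  34.8  90. ] F [-10.7  18.2  44.6]
```

The tip is at a hard stop at 45 N. I'll release in small steps to check that the spring's force-travel signature shows the button was at full travel.

```bash
for i in 1; do python3 -m inch '[{"x":-0.22,"y":0,"z":-0.33,"yaw":0,"gripper":-1}]' >/dev/null; python3 st.py; python3 -m inch '[{"x":-0.11,"y":0,"z":-0.165,"yaw":0,"gripper":-1}]' >/dev/null; python3 st.py; python3 -m inch '[{"x":-0.11,"y":0,"z":-0.165,"yaw":0,"gripper":-1}]' >/dev/null; python3 st.py; python3 -m inch '[{"x":-0.11,"y":0,"z":-0.165,"yaw":0,"gripper":-1}]' >/dev/null; python3 st.py; python3 -m inch '[{"x":-0.11,"y":0,"z":-0.165,"yaw":0,"gripper":-1}]' >/dev/null; python3 st.py;python3 -m inch '[{"x":-0.11,"y":0,"z":-0.165,"yaw":0,"gripper":-1}]' >/dev/null; python3 st.py; done
```

```text
19.45 q [ -0.5  18.3 106.8 -40.5  61.1  21.5] p [ 514.9 -171.3  183.3] rot [179.7  34.7  90.1] F [-0.4  0.2  4.9]
19.53 q [ -0.5  18.3 106.8 -40.4  61.1  21.3] p [ 514.9 -171.3  183.7] rot [179.7  34.6  90.2] F [1.2 0.  3.6]
19.62 q [ -0.5  18.3 106.7 -40.3  61.3  21.1] p [ 514.8 -171.3  184.7] rot [179.8  34.6  90.3] F [ 2.1 -0.   4.6]
19.7 q [ -0.6  18.2 106.5 -40.2  61.5  20.9] p [ 514.7 -171.3  186. ] rot [179.9  34.5  90.3] F [1.6 0.3 2.9]
19.78 q [ -0.6  18.1 106.4 -40.1  61.7  20.7] p [ 514.5 -171.2  187.5] rot [179.9  34.5  90.3] F [1.7 0.  2.2]
19.87 q [ -0.6  18.  106.3 -39.9  61.9  20.5] p [ 513.9 -171.1  188.9] rot [-180.    34.5   90.3] F [ 0.9 -0.   2.1]
```

The spring force falls from about 5 N at z 183.3 to about 2 N at 188.9, which fits the full 6 mm travel. I'll retreat and take a final look.

```bash
python3 -m inch '[{"x":-1,"y":0,"z":-1.5,"yaw":0,"gripper":-1},{"x":-1.9,"y":0,"z":-2.8,"yaw":0,"gripper":-1},{"x":-1.9,"y":0,"z":-2.8,"yaw":0,"gripper":-1},{"x":-1.9,"y":0,"z":-2.8,"yaw":0,"gripper":-1},{"x":-2.5,"y":-0.5,"z":0,"yaw":0,"gripper":-1},{"x":-3,"y":-0.5,"z":0,"yaw":0,"gripper":-1},{"x":-3,"y":0,"z":0,"yaw":0,"gripper":-1},{"x":-3,"y":0,"z":0,"yaw":0,"gripper":-1},{"x":-3,"y":0,"z":0,"yaw":0,"gripper":-1},{"x":0,"y":0,"z":0,"yaw":0,"gripper":-1},{"x":0,"y":0,"z":0,"yaw":0,"gripper":-1}]' >/dev/null; python3 st.py
python3 - <<'E'
from workcell import cams
import cv2,numpy as np
g=cams.grab_frame("top");np.savez("pics/t6.npz",**g)
a=cv2.resize(g["pixels"][165:250,310:420,::-1],None,fx=7,fy=7,interpolation=cv2.INTER_CUBIC)
cv2.imwrite("pics/t6.png",a)
E
```

```text
20.78 q [-13.9  10.2  86.5 -34.3  76.6  -7.9] p [ 503.7 -290.2  389.8] rot [-179.9   34.4   90.2] F [-0.8 -0.2  0.5]
```

View pics/t6.png

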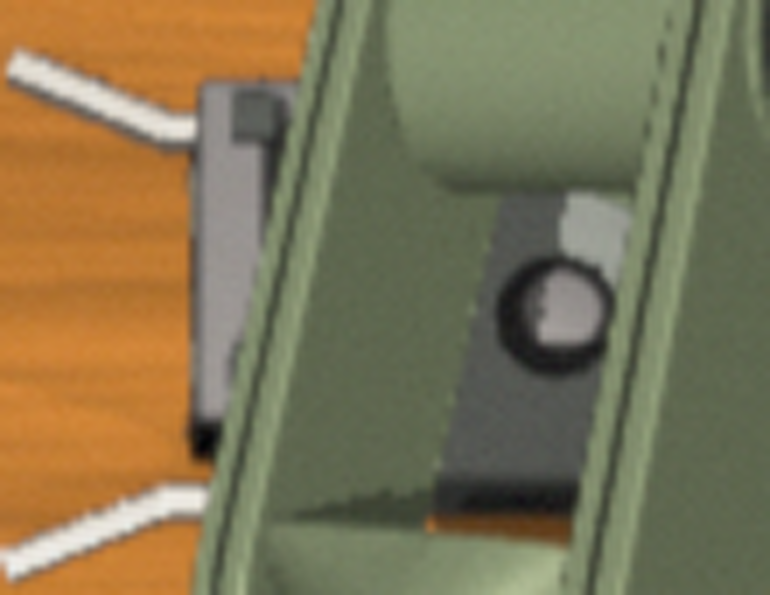

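The arm hides most of the view here. Only the battery's outer edge, from (200,85) to (195,420), and the button, back up at (570,305), can be seen. I'll swing the arm clear for a proper check of the battery's angle.

```bash
python3 -m inch '[{"x":-2.5,"y":-2,"z":1.5,"yaw":0,"gripper":-1},{"x":-2.5,"y":-2,"z":1.5,"yaw":0,"gripper":-1},{"x":-2.5,"y":-2,"z":1.5,"yaw":0,"gripper":-1},{"x":-2.5,"y":-2,"z":1.5,"yaw":0,"gripper":-1},{"x":-2.5,"y":-2,"z":1.5,"yaw":0,"gripper":-1},{"x":-2.5,"y":-2,"z":1.5,"yaw":0,"gripper":-1},{"x":-2.5,"y":-2,"z":1.5,"yaw":0,"gripper":-1},{"x":0,"y":-3,"z":0,"yaw":0,"gripper":-1},{"x":0,"y":-3,"z":0,"yaw":0,"gripper":-1},{"x":0,"y":0,"z":0,"yaw":0,"gripper":-1}]' >/dev/null; python3 st.py
python3 - <<'E'
from workcell import cams
import cv2,numpy as np
g=cams.grab_frame("top");np.savez("pics/t7.npz",**g)
a=cv2.resize(g["pixels"][165:250,310:420,::-1],None,fx=7,fy=7,interpolation=cv2.INTER_CUBIC)
cv2.imwrite("pics/t7.png",a)
E
```

```text
21.67 q [-47.8   2.5  93.8 -26.1  59.8 -39.5] p [ 301.3 -492.9  401.2] rot [-179.7   34.3   90.3] F [-0.4  0.2  0.4]
```

View pics/t7.png

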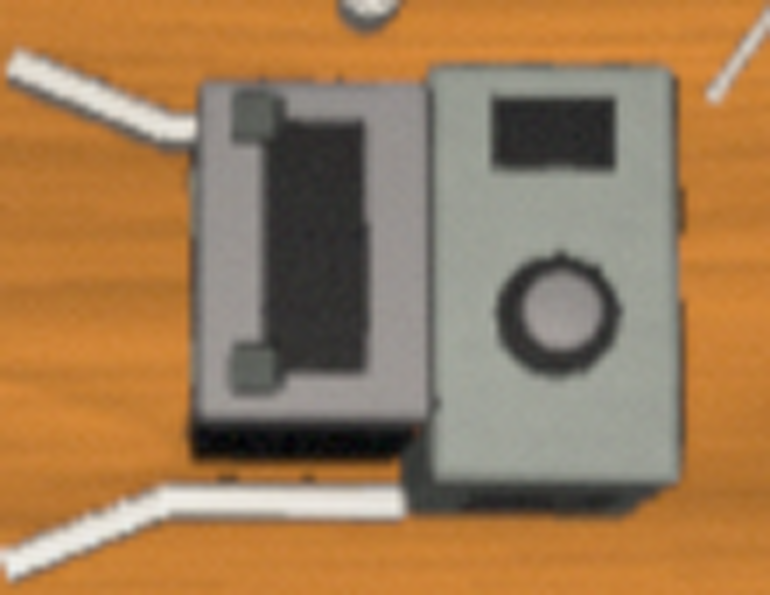

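The battery is now flush along the whole charger face, with an even line at x≈430 from top to bottom. It's centred between the guides, the button is back up at (562,312), and the bystanders in view haven't moved. I'll hand in.

```bash
python3 -c "
from workcell import env
print(env.job_done())"; python3 st.py
```

```text
the job is handed in; nothing more can be done
None
the job is handed in; nothing more can be done
```

The battery stands fully home against the charger, and the start button was pressed to its stop and released. I handed the job in at about 22 s of robot time.

- **Tilt:** The moves cannot tilt the tool directly, so I pushed the arm past its reach until the fingers leaned 35° towards the dock.
- **Push:** I pushed the battery with the open fingers about 30 mm above the bench, at 14–17 N. I steered it sideways into the guides and slowed down for the last stretch.
- **Seating:** After the first contact with the charger (29 N), the picture showed a thin wedge of gap on the far side. One gentle off-centre nudge of at most 24 N closed it.
- **Button:** It reached a hard stop at 45 N on the fingertips. On the way back up, the force fell from 4.9 N to 2.1 N over the first 5.6 mm of lift, which fits full travel on the spring.

**Last checks:** The final top view shows the battery flush along the charger face and between the guides, with the button up. The socket is where it was, and the arm is well clear. I did not re-measure the battery's final position in numbers or check every bystander in that last picture, though the arm felt no unexpected contact.

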